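Draw the sagging bolt and hold the supply cage ajar

ROBOT

A 6-joint arm with a two-finger parallel gripper is mounted at the origin on the work surface. World frame = base frame: x ahead of the robot, y to its left, z up, the work surface at z = 0. Lengths are in m, angles in degrees, forces in N, time in s.
With the tool pointing down it reaches from about 0.275 to 1 m from the base axis. Payload 8.4 kg.
Tool frame: the origin (TCP) lies at the centre of the arm's flange, where the gripper is bolted on; the fingertips stand 173 mm ahead of it and the grasp point (between the pads) lies 155 mm ahead of it; z points along the fingers, y is the line along which they close (so a half turn about z gives the same grasp; the last joint's range is limited). The gripper opens to 85 mm and grips with 20 to 120 N. Pads are 22 mm wide; open, the fingers measure 114 mm over their backs; the gripper's body (76 mm by 85 mm) begins 54 mm behind the grasp point. The pads swing forward as they close: fully open they stand 13 mm farther back than shut.
Start: joints at [66.669, 20.225, 93.587, -0, 66.188, -0.138], TCP at [0.246, 0.574, 0.405] pointing down, gripper open.
Joint ranges: [-150.9, 150.9], [-52.94, 120.26], [3.33, 152.33], [-74.26, 254.26], [0, 154.13], [-172.89, 172.89]. Speed limits (degrees/s): [127.2, 127.2, 159.86, 180, 180, 180].

INTERFACE

Orientations are given as [roll, pitch, yaw] about the fixed x, y, z axes, in that order (R = Rz(yaw) Ry(pitch) Rx(roll)).
In Python, from plant import move_ptp, line_to, move_j, let_go, clamp, sleep, ik, observe, camera, PlanningError, job_done gives the robot as it stands. Calls block until the motion is done:
- move_ptp(position, orientation): joint-space move of the TCP to a pose.
- line_to(position, orientation=None, vel=0.15, max_force=None): straight line of the TCP; orientation=None keeps the orientation; vel is the mean speed in m/s. With max_force (N) it stops when the force on the tool has changed by that much, and returns True; else False.
- move_j(angles): joint-space move.
- let_go() and clamp(grip_force=None): open the fingers fully, or close them until they stop; grip_force is the grip in N (None keeps the last).
- sleep(seconds).
- ik(position, orientation): joint angles nearest the present ones, or None.
- observe(): the state.
- camera(name): name is "scene" or "top"; returns a dict with "image" (480x640x3 uint8, red, green, blue), "K" (3x3 intrinsics, pixels), "D" ([k1, k2, p1, p2, k3] as OpenCV has them; the pictures are not rectified), "world_from_camera" (4x4, takes a point from camera to world coordinates). Camera axes: x right, y up, looking along -z (the intrinsics and any distortion apply to the point x, -y, -z); pixel columns grow to the right and rows downward; lengths in m; the calibration is good to about 2 mm. A picture is of the moment at which its call begins. There is no depth.
A pose or a line that the arm cannot do raises PlanningError and nothing moves.
- job_done(): hands the job in; it is judged then, once.
The state is a dict: "clock": time; "qpos": joint angles; "dq": joint speeds; "tau": joint torques, N m; "ee_pos": TCP position; "orientation": TCP orientation; "wrist_force": force on the tool from outside, world axes, zero at the start; "wrist_torque": the same for the moment, N m; "opening": finger opening in m; "finger_force": force on a finger pad.
Only numpy, scipy, OpenCV 4.12 (cv2) and the standard library are available. Lean on these libraries where they do the work, as an engineer would, in place of code of your own. Each camera call takes 0.05 s, during which the arm holds its last target. There are 200 camera calls.

TASK

On the painter's table, first press the raised front edge of the aluminium sill plate down until it lies level in front of the supply cage, so that the gate will not scrape on it. Then take the red handle of the sagging barrel bolt, lift the bolt so that its square head clears the bent keeper lip, and draw it back nearly all the way. Pull the gate ajar, about 25 degrees, and finish still holding it there against its closing spring, leaving the paint things round about where they are.

Things in the scene. Friction and masses are not known exactly. Their poses are not given: they have to be found in the camera images.
- cage: Dark steel supply cage, fixed, about 345 mm wide, 185 mm deep, 170 mm high with a barred roof. Origin: on the table, below the middle of the gate opening in the front plane. x points into the cage (away from the robot), y to the left post (hinge side), z up. Its yaw varies. All offsets below are along these axes. A flat base 4 mm high reaches 154 mm out in front of it under the sill plate.
- sill_plate (a joint): Tilt of the aluminium sill plate (130 mm deep, 250 mm wide, 4 mm thick), rad: 0 = level on its base with its top 8 mm above the table, starts at about 0.09 to 0.12 with its front edge 12 to 16 mm proud. It turns about its far edge (18 mm in front of the cage plane); it is stiff (about 4 to 5 N pressed near the front edge), stays where it is left, and stops solidly when level. Left proud it scrapes under the swinging gate.
- sill_press (a point): Point on the top face of the sill plate, in the middle of its width, 25 mm behind its front edge (with the plate level: 123 mm in front of the cage plane): a good place to press down.
- gate_swing (a joint): Opening angle of the gate, rad: 0 = shut, grows as the latch side (right, -y) swings out towards the robot, up to 0.9. The closing spring needs about 0.5 N m at 0.4 rad, i.e. about 3 N at the bolt handle, and shuts it when let go.
- gate: Grey-framed mesh gate leaf, 250 mm wide, 14 mm thick, from 12 to 164 mm above the table; it carries the bolt. Origin at its hinge line, at table height.
- gate_hinge (a point): Point on the vertical hinge line at the left side of the gate, 132 mm to the left of the cage origin, in the cage plane.
- bolt_grip (a point): Grip point of the red upright bolt handle, 17 mm below its top; the handle is a bar 12 mm wide along the bolt, 20 mm across it (front to back), its top 212 mm above the table at rest; it stands clear above the gate and can be pinched from above along the bolt's length. It lies 26 mm in front of the gate plane and, bolt home, 207 mm from the hinge line measured along the gate. The axes are the gate's: y along the bolt towards the hinge, z up.
- bolt_lift (a joint): Height of the bolt in its worn staples, m: 0 = sagged (it falls back to this when let go, weight about 2 N), 0.014 = top of the play. The square bolt head passes over the keeper lip only above about 0.008.
- bolt_draw (a joint): Draw of the bolt, m: 0 = home in the keeper, grows as it is pulled along the gate towards the hinge (left, +y), at most 0.045, friction about 1.5 N. The head is caught behind the lip from about 0.003 to 0.015 unless lifted, and is clear of the keeper beyond 0.02; until then the gate cannot be opened.
- bottle_a: Bystander, to be left alone: tall paint bottle, 60 mm wide, 180 mm high. Origin at the centre of its underside.
- bottle_b: Bystander, to be left alone: tall paint bottle, 60 mm wide, 160 mm high. Origin at the centre of its underside.
- palette: Bystander, to be left alone: white paint palette with wells, 150 x 200 x 16 mm. Origin at the centre of its underside.
- tub: Bystander, to be left alone: white open tub, 110 mm wide, 110 mm high. Origin at the centre of its underside.
- tape: Bystander, to be left alone: yellow roll of tape lying flat, 90 mm wide, 24 mm high, beside the cage's right-hand post. Origin at the centre of its underside.
- jar: Bystander, to be left alone: small amber jar, 52 mm wide, 45 mm high, standing on the cage roof. Origin at the centre of its underside.
- brush: Bystander, to be left alone: green-handled paint brush lying beside the sill plate, 200 mm long. Origin under its middle.

How it is judged (in metres and radians):
On the way, in this order (a step that is already met when the one before it is completed fails the run):
1. the sill plate is pressed level (value of joint sill_plate below 0.025 rad), for 0.2 s.
2. the bolt is lifted over the keeper lip and drawn back nearly all the way (over 30 mm) (value of joint bolt_draw above 0.03 m), for 0.2 s.
At the end, for the whole second after the job is handed in: The sill plate is level (under 0.03 rad), the bolt is still drawn (over 28 mm), and the gate stands still between 0.28 and 0.6 rad (16 to 34 degrees) open, held by the fingers on the gate or its bolt with more than 1 N (value of joint sill_plate below 0.03 rad and value of joint bolt_draw above 0.028 m and value of joint gate_swing between 0.28 and 0.6 rad and velocity of joint gate_swing between -0.05 and 0.05 rad/s and contact force between the fingers and gate above 1 N); the arm keeps its last pose, push and grip.
It fails at once if a bystander is shoved more than 40 mm from its place (distance of any of bottle_a, bottle_b, palette, tub, tape, jar, brush from where it was at the start of the episode above 0.04 m).
It fails at once if a standing bystander is knocked over (angle between any of bottle_a, bottle_b, palette, tub, tape, jar's own z axis and vertical above 0.5 rad).
It also fails if it takes over 51 s, if anything falls off the work surface, if the arm or the gripper's body presses on something with over 40 N, if the wrist force passes 120 N, or if a joint passes its speed limit or range.

## Working session

There is one attempt and no reset: what is moved stays moved. The work goes in short steps, each a Python script; the robot and the scene stay as the last script left them, time stands still between calls to the robot, and variables do not carry over. Pictures are saved under pics/ and viewed, at most 10 in all, crops included, and the job is handed in when it is done.

```bash
ls; mkdir -p pics; cat > h.py <<'E'
import numpy as np, cv2, pickle
from plant import *
def snap(n,f):
    c=camera(n); pickle.dump(c,open(f'pics/{f}.pkl','wb')); cv2.imwrite(f'pics/{f}.png',c['image'][:,:,::-1]); return c
def load(f): return pickle.load(open(f'pics/{f}.pkl','rb'))
def ray(c,uv):
    p=cv2.undistortPoints(np.array([[uv]],float),np.array(c['K']),np.array(c['D'],float))[0,0]
    T=np.array(c['world_from_camera']); return T[:3,3],T[:3,:3]@np.array([p[0],-p[1],-1])
def at_z(c,uv,z):
    o,d=ray(c,uv); return o+d*(z-o[2])/d[2]
def tri(c1,u1,c2,u2):
    o1,d1=ray(c1,u1);o2,d2=ray(c2,u2);d1/=np.linalg.norm(d1);d2/=np.linalg.norm(d2)
    s=np.linalg.lstsq(np.c_[d1,-d2],o2-o1,rcond=None)[0]; a=o1+s[0]*d1;b=o2+s[1]*d2
    return (a+b)/2,np.linalg.norm(a-b)
def proj(c,P):
    T=np.linalg.inv(np.array(c['world_from_camera'])); q=(T[:3,:3]@np.atleast_2d(P).T).T+T[:3,3]
    q=q*[1,-1,-1]; return cv2.projectPoints(q.astype(float),np.zeros(3),np.zeros(3),np.array(c['K']),np.array(c['D'],float))[0][:,0]
E
python3 - <<'E'
from h import *
snap('scene','s0');snap('top','t0');print(observe())
E
```

```text
pics
{'clock': 0.1, 'qpos': array([ 6.66688640e+01,  2.02620283e+01,  9.36254281e+01, -6.15379583e-04,
        6.61883907e+01, -1.37743505e-01]), 'dq': array([-0.00026035, -0.04704654, -0.14933992,  0.01993692, -0.04133085,
       -0.03031287]), 'tau': array([ 1.74010045e-03, -6.06357479e+01, -3.42819643e+01,  1.55522462e-04,
        3.81539736e-03,  1.08811955e-05]), 'ee_pos': array([0.24606781, 0.57429272, 0.40399377]), 'orientation': array([-1.79924152e+02,  3.80324044e-04,  1.56806857e+02]), 'wrist_force': array([-0.39635597, -0.10586515,  0.157881  ]), 'wrist_torque': array([ 0.00834773, -0.00510612,  0.00355208]), 'finger_force': 0.0, 'opening': 0.08543664354746541}
```

View pics/s0.png

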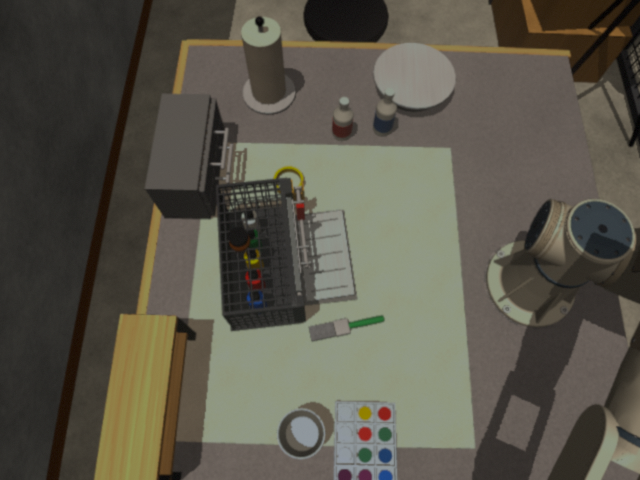

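View pics/t0.png

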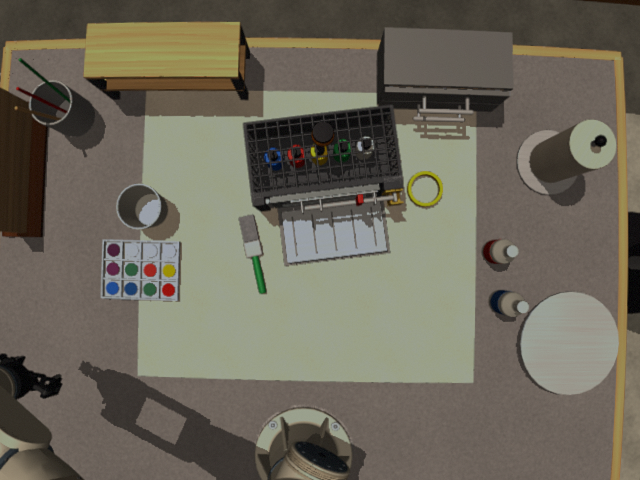

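The top view shows the cage at about (323,157) and the sill plate at (335,235), with the red handle near (360,199), the tape at (425,189) and the brush at (253,255). In the scene view the handle is near (300,208). I'll enlarge both.

```bash
python3 - <<'E'
import cv2
a=cv2.imread('pics/t0.png')[170:275,260:420];cv2.imwrite('pics/tc.png',cv2.resize(a,None,fx=5,fy=5,interpolation=cv2.INTER_CUBIC))
a=cv2.imread('pics/s0.png')[170:310,270:370];cv2.imwrite('pics/sc.png',cv2.resize(a,None,fx=4,fy=4,interpolation=cv2.INTER_CUBIC))
E
```

```text
(no output)
```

View pics/tc.png

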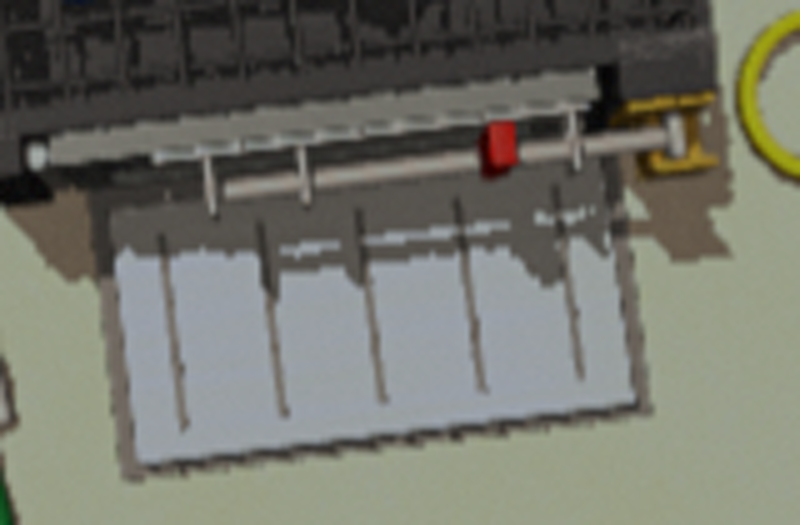

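View pics/sc.png

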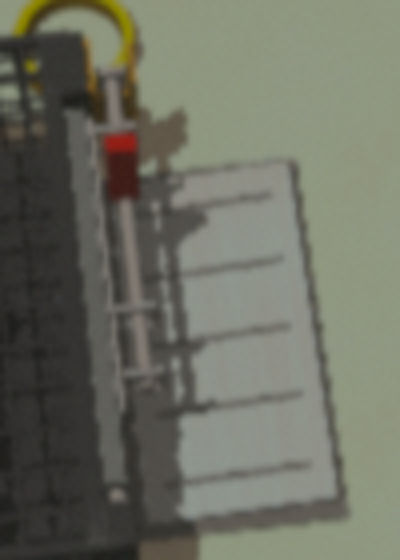

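The top crop shows the handle's top face at about (503,140), the plate's front corners at (137,465) and (637,405), and the hinge pin at (37,155). In the scene crop the handle top is at (121,142), the front corners are at (293,160) and (343,498), and the pin is at (118,494).

```bash
cat >> h.py <<'E'
def tc(x,y): return (x/5+260-.4,y/5+170-.4)
def sc(x,y): return (x/4+270-.4,y/4+170-.4)
E
python3 - <<'E'
from h import *
t,s=load('t0'),load('s0')
h=tri(t,tc(503,140),s,sc(121,142));l=tri(t,tc(137,465),s,sc(343,498));r=tri(t,tc(637,405),s,sc(293,160));p=tri(t,tc(37,155),s,sc(118,494))
for n,q in zip('hlrp',(h,l,r,p)):print(n,q)
L,R=at_z(t,tc(137,465),.02),at_z(t,tc(637,405),.02);print(L,R,np.linalg.norm(L-R),at_z(t,tc(503,140),.212),at_z(s,sc(121,142),.212),at_z(t,tc(37,155),.167),at_z(s,sc(118,494),.167))
d=(L-R);yaw=np.arctan2(-d[0],d[1]);print(np.degrees(yaw))
print(at_z(s,sc(343,498),.02),at_z(s,sc(293,160),.02))
E
```

```text
h (array([ 0.63365589, -0.11787388,  0.21069085]), np.float64(0.00014453901046689136))
l (array([0.48575042, 0.04868379, 0.02059401]), np.float64(0.001206837464300577))
r (array([ 0.52045236, -0.2005977 ,  0.01988278]), np.float64(0.0011168301058976792))
p (array([0.62859818, 0.08957745, 0.15975485]), np.float64(0.0013529574341393025))
[0.48633598 0.04861122 0.02      ] [ 0.52100341 -0.20066918  0.02      ] 0.2516794575011358 [ 0.63359875 -0.1177897   0.212     ] [ 0.63351832 -0.11721825  0.212     ] [0.62726811 0.08900949 0.167     ] [0.62894972 0.09155424 0.167     ]
7.917343902486288
[0.48511097 0.04861211 0.02      ] [ 0.5199066  -0.20045041  0.02      ]
```

The two views agree: the handle top is at z = 0.211 and the handle lies 206 mm from the hinge along the gate, against 207 given. The plate front is 20 mm high and 250 mm wide. Cage yaw is about 8°. Next I press the plate.

```bash
python3 - <<'E'
from h import *
O=[180,0,8]; P=np.array([.528,-.0725])
clamp(40)
move_ptp([*P,.42],O); o=observe(); print(o['clock'],o['qpos'],o['opening'])
line_to([*P,.205],vel=.2)
print(line_to([*P,.178],vel=.02,max_force=25)); o=observe(); print(o['ee_pos'],o['wrist_force'])
line_to([*P,.42],vel=.25); let_go()
print(observe()['clock']); snap('scene','s1'); snap('top','t1')
a=cv2.imread('pics/s1.png')[170:310,270:370];b=cv2.imread('pics/t1.png')[170:275,260:420]
c=np.zeros((560,800,3),np.uint8);c[:,:400]=cv2.resize(a,(400,560));c[:263,400:]=cv2.resize(b,(400,263));cv2.imwrite('pics/c1.png',c)
E
```

```text
3.3667 [-7.90921277e+00  1.11510922e+01  1.03874980e+02  1.28789290e-02
  6.49777684e+01  7.40060367e+01] -0.0002508591122976262
True
[ 0.52786612 -0.07250338  0.18137192] [-1.05384459 -0.35264642  9.553456  ]
7.5833
```

View pics/c1.png

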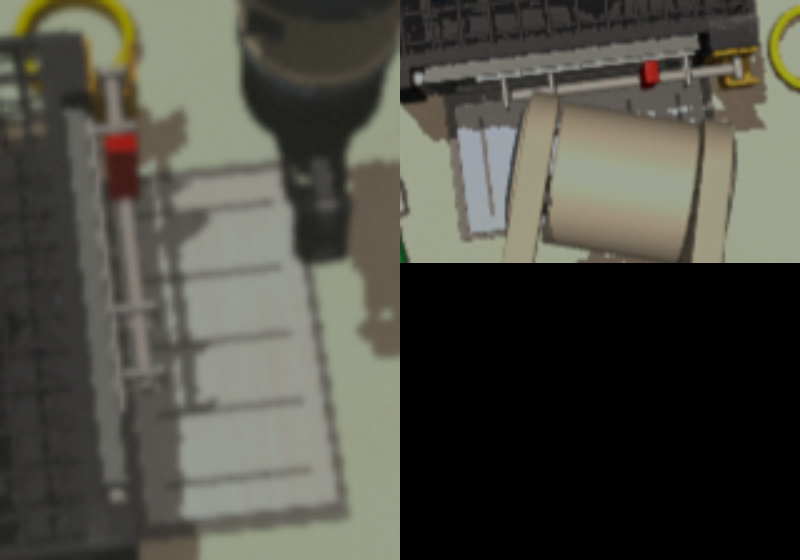

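The plate is down: the tip stopped at 8.4 mm on the solid stop, and the scene crop shows no proud edge. The handle at crop (121,145) has not moved. Next I grip it and lift.

```bash
python3 - <<'E'
from h import *
O=[180,0,8]; G=np.array([.6336,-.1178])
move_ptp([*G,.42],O)
print(line_to([*G,.350],vel=.1,max_force=10))
clamp(60); o=observe(); print(o['clock'],o['opening'],o['ee_pos'],o['wrist_force'],o['finger_force'])
line_to([*G,.3615],vel=.03); o=observe(); print(o['clock'],o['ee_pos'],o['wrist_force'])
snap('scene','s2')
a=cv2.imread('pics/s2.png')[170:310,250:390];cv2.imwrite('pics/c2.png',cv2.resize(a,None,fx=4,fy=4,interpolation=cv2.INTER_CUBIC))
E
```

```text
False
9.7333 0.011270731036169794 [ 0.63363041 -0.11760598  0.35021065] [-0.15356944  2.55625549  2.176435  ] 58.54346573352814
10.2667 [ 0.63353789 -0.11764327  0.36154549] [ 0.37084123  2.68577036 -2.12904227]
```

View pics/c2.png

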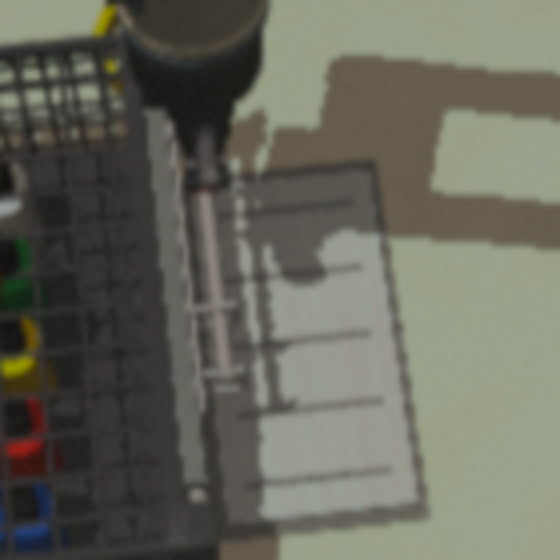

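The fingers hold the handle (opening 11.3 mm) near crop (207,175), and they now carry about 2 N, the bolt's weight. Next I draw it.

```bash
python3 - <<'E'
from h import *
y=np.radians(8.2); Y=np.array([-np.sin(y),np.cos(y)])
p=np.array(observe()['ee_pos'])
for s in (.02,.038):
    t=p+np.r_[Y*s,0]; r=line_to(t,vel=.04,max_force=20); o=observe(); print(r,o['clock'],(o['ee_pos']-p)[:2]@Y,o['ee_pos'],o['wrist_force'],o['opening'])
    if r: break
snap('scene','s3')
a=cv2.imread('pics/s3.png')[170:310,250:390];cv2.imwrite('pics/c3.png',cv2.resize(a,None,fx=4,fy=4,interpolation=cv2.INTER_CUBIC))
E
```

```text
False 10.9667 0.02039548048766932 [ 0.63066113 -0.09746243  0.36140644] [-0.08529612  1.78065242 -1.51882461] 0.011410825889242242
False 11.5667 0.038425307720301616 [ 0.62809188 -0.0796166   0.36140679] [ 0.08347614  1.88482504 -1.46946821] 0.011053708384769427
```

View pics/c3.png

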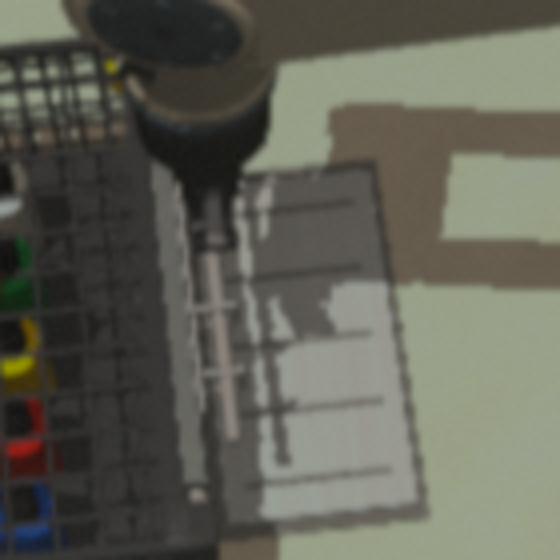

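The rod end moved from crop (222,380) to (235,437), about 37 mm, so the bolt is drawn. Next I swing the gate about the hinge at (0.630, 0.091).

```bash
python3 - <<'E'
from h import *
H=np.array([.6297,.0908]); p=np.array(observe()['ee_pos']); r=p[:2]-H
for k in range(4,29,4):
    a=-np.radians(k); q=H+np.array([[np.cos(a),-np.sin(a)],[np.sin(a),np.cos(a)]])@r
    f=line_to([*q,p[2]],[180,0,8-k],vel=.05,max_force=25); o=observe(); print(k,f,o['ee_pos'],o['wrist_force'],o['opening'])
    if f: break
sleep(.5);o=observe();print(o['clock'],o['wrist_force'],o['finger_force'],o['dq'].round(2))
snap('scene','s4');t=snap('top','t4')
a=cv2.imread('pics/s4.png')[150:330,200:400];cv2.imwrite('pics/c4.png',cv2.resize(a,None,fx=3.3,fy=3.3,interpolation=cv2.INTER_CUBIC))
E
```

```text
4 False [ 0.61640538 -0.07927751  0.36159235] [ 1.95601879  1.92104693 -2.6751286 ] 0.01137589695656426
8 False [ 0.60473281 -0.0779472   0.3616078 ] [ 1.09474675  0.24514225 -1.72040323] 0.011167917043766294
12 False [ 0.59303983 -0.07579192  0.36157658] [ 0.649354    0.2967621  -2.21576704] 0.011206157522344206
16 False [ 0.58151933 -0.0728332   0.36157841] [ 1.96524933 -0.39337577 -1.84633226] 0.011587854668295757
20 False [ 0.5702119  -0.06905872  0.36156281] [ 1.57557843e+00  1.13374597e-03 -1.90682024e+00] 0.01142097372637837
24 False [ 0.55919841 -0.06450711  0.36155904] [ 1.83357818 -0.92856427 -1.81924452] 0.011354314211744288
28 False [ 0.54853618 -0.05918362  0.36155277] [ 2.31880471 -0.37670729 -1.90669718] 0.011000566088374162
14.8583 [ 2.50582719 -2.07889264 -1.47893982] 58.57573091983795 [ 0.05  0.01  0.04 -0.01  0.07  0.11]
```

View pics/c4.png

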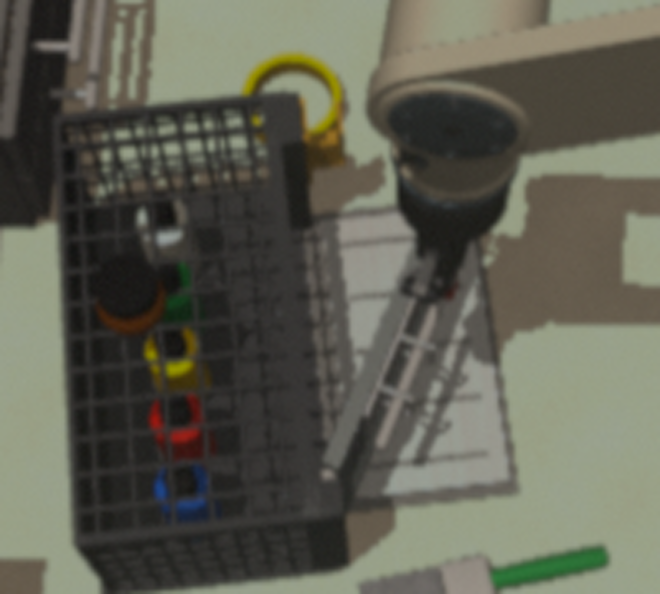

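The gate stands about 28° (0.49 rad) open, with the bolt still drawn and gripped. The brush, tape and jar have not moved. I'm handing it in.

```bash
python3 -c "
from plant import *
print(job_done(), observe()['clock'])"
```

```text
the job is handed in; nothing more can be done
the job is handed in; nothing more can be done
```

The job is handed in: the sill plate is pressed level, the bolt was lifted and drawn about 38 mm, and the gripper is holding the gate about 28° open, all within about 15 s; no verdict was returned.

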